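Set the last push rivet in a computer's vent cover

TASK

Fasten the vent cover on the desktop computer: take the loose push rivet from its wooden stand and put it into the one empty hole of the cover until its flange lies flat on the cover with the pin still standing up, then push the centre pin down flush so that the rivet locks. Feel for the hole and press gently, since the thin plastic breaks under a hard push, and leave the other things on the desk alone.

Things in the scene. Friction and masses are not known exactly. Their poses are not given: they have to be found in the camera images.
- rivet: loose black plastic push rivet, standing upright in the stand at the start, 25 g. Origin: centre of the underside of its round flange (24 mm across, 4 mm thick); z up along its axis. Below the flange a round shank 12 mm across and 16 mm long, its last 3 mm tapering to 10 mm across; above the flange the grey centre pin
- pin (a joint): how far the rivet's grey centre pin is pushed in, m: 0 = fully up, 0.010 = flush, a hard stop; starts 0 to 2 mm in. It slides stiffly and stays where it is left: about 12 N moves it, so while holding the rivet by the pin push with less. Once it is more than 5 mm in, the rivet is spread and must not be inserted any more
- pin_top (a point): centre of the top face of the pin, moving with it. The pin is a cylinder 9 mm across, the part to grip the rivet by. At joint value 0 its top stands 10.5 mm above the flange's top (14.5 mm above the rivet's origin), flush 0.5 mm above the flange's top
- hole (a point): nominal place of the mouth of the empty hole in the cover's top face, z up, x and y along the computer's sides. The cover was laid on by hand: the true hole lies up to 5 mm from here along x and as much along y, at the same height. Upright round hole, 13.2 mm across, 18.5 mm deep. Pressing the rivet or the gripper on the computer or cover with over 30 N breaks the plastic
- computer: black desktop computer lying flat, fixed, 290 x 290 x 73 mm; a flat grey vent cover 150 x 130 x 20 mm on it makes 93 mm in the middle. Origin: centre of its underside, z up, 0 to 8 mm above the desk on levelling feet; the empty hole is at about (-50, 40, 93) mm from it; the cover's other three corner holes (100 mm off in x, 80 mm in y) carry set rivets 4 mm high
- stand: light wooden block 60 x 60 x 40 mm, fixed, origin at the centre of its underside; the rivet hangs by its flange in a 15 mm hole in the middle of its top
- mug: white mug, 76 mm across, 85 mm high, with a handle; origin at the centre of its underside; leave it alone
- stapler: black stapler lying along its x, 130 x 36 x 52 mm; origin at the centre of its underside; leave it alone
- tape: flat roll of clear tape, 90 mm across, 24 mm high; origin at the centre of its underside; leave it alone

How it is judged:
By the outcome, as a careful person would: the job done as asked, in the order asked, and still so for the second after the job is handed in, with the robot touching nothing.
It also fails if it takes over 72 s, if anything falls off the work surface, if the arm or the gripper's body presses on something with over 40 N, if the wrist force passes 120 N, or if a joint passes its speed limit or range.

ROBOT

A 7-joint arm with a two-finger parallel gripper is mounted at the origin on the work surface. World frame = base frame: x ahead of the robot, y to its left, z up, the work surface at z = 0. Lengths are in m, angles in degrees, forces in N, time in s.
With the tool pointing down it reaches from about 0.425 to 0.825 m from the base axis. Payload 3.6 kg.
Tool frame: the origin (TCP) lies at the very end of the fingers, on their centre line; the grasp point (between the pads) lies 19 mm behind it; z points along the fingers, y is the line along which they close (so a half turn about z gives the same grasp; the last joint's range is limited). The gripper opens to 93 mm and grips with 3 to 60 N. Pads are 15 mm wide; open, the fingers measure 128 mm over their backs; the gripper's body (75 mm by 188 mm) begins 65 mm behind the grasp point.
Start: joints at [66.091, 35.231, -0.722, 81.555, 0.464, 63.22, -2.315], TCP at [0.248, -0.601, 0.219] pointing down, gripper open.
Joint ranges: [-178.69, 178.69], [-17.37, 117.87], [-77.05, 75.6], [15.02, 138.74], [-78.02, 258.01], [0.78, 113.62], [-162.83, 162.83]. Speed limits (degrees/s): [159.86, 159.86, 180, 180, 180, 180, 180].

INTERFACE

Orientations are given as [roll, pitch, yaw] about the fixed x, y, z axes, in that order (R = Rz(yaw) Ry(pitch) Rx(roll)).
In Python, from rig import bot, imaging, nets gives the robot as it stands.
- The arm moves only by the tool play_rows, never from a script. Its argument "moves" is a list of rows, each a list of 4 numbers: the shift along the tool's x, y, z normalised to -1 to 1, where 1 is 100 mm, then the turn about the tool's z normalised to -1 to 1, where 1 is 60 degrees. In form: [[tx, ty, tz, twist], ...]. A call has 1 to 20 rows; each row shifts and turns the commanded pose from where the row before left it, along the tool's axes as they then stand; what a row does not reach is not made up. A row lasts 1/8 s, in which the tool goes at most 62.5 mm and 10.7 degrees, less where a joint would pass 70% of its speed; a pose out of reach is approached as far as the arm can. A call with a number of a shift or a turn outside -1 to 1 is refused whole. A call with a gripper value outside its range is refused whole. "hand" is the finger opening in mm, from 0 to 93, set as the call begins (left out, the last holds). The fingers move at their own pace and stop on an object; the grip force is fixed at half the most. Time passes only in rows, so rows that do not move let the fingers close. It gives the time, the measured TCP pose, the force, the opening and the grip force at its end, in the units of the state.
- bot.get_state(): the state, without advancing time (a new reading comes with each control period).
- imaging.camera(name): name is "side" or "top" or "wrist"; returns a dict with "image" (480x640x3 uint8, red, green, blue), "K" (3x3 intrinsics, pixels), "rvec" (rotation vector, rad) and "tvec" (3), from world to camera coordinates, as OpenCV has them. Camera axes: x right, y down, z forward; pixel columns grow to the right and rows downward; lengths in m; the calibration is good to about 2 mm. The wrist camera is an equidistant fisheye: a pixel r from the principal point sees the ray r / f radians off the axis. A picture is of the moment at which its call begins. There is no depth.
- bot.hand_in(): hands the job in; it is judged then, once.
Trained networks look in a picture, given as the dict that the camera call returned (one of the last four; its "shot" number tells which), for a name from the list of things; names that differ only in an ending like _2 or _b are one class to them, and where a whole thing is asked for, a point or a joint stands for the part that bears it (a point fixed in the world has none). Each returns a list of dicts, best first, with "confidence" (0 to 1); they miss things now and then, are a little off and sometimes report something else, mostly with a low value. They report only what shows in the picture. A call takes as long as a camera call.
- nets.masks_of(picture, label): "mask" (480x640 bool, what is visible of it).
- nets.landmark_of(picture, label): "at" ([x, y, z] in m, in world coordinates, good to about 4 mm: a listed point, or the origin of a listed thing).
The state is a dict: "time": time; "joint_positions": joint angles; "dq": joint speeds; "tau": joint torques, N m; "position": TCP position; "tcp_rot": TCP orientation; "contact_force": force on the tool from outside, world axes, zero at the start; "wrist_torque": the same for the moment, N m; "width": finger opening in m; "finger_force": force on a finger pad.
Only numpy, scipy, OpenCV 4.12 (cv2) and the standard library are available. Lean on these libraries where they do the work, as an engineer would, in place of code of your own. Each camera call takes 0.05 s, during which the arm holds its last target. There are 200 camera calls.

## Working session

There is one attempt and no reset: what is moved stays moved. The work goes in short steps, Python scripts to look and compute and a tool call to move; the robot and the scene stay as the last step left them, time stands still between calls to the robot, and variables do not carry over. Pictures are saved under pics/ and viewed, at most 10 in all, crops included, and the job is handed in when it is done.

Besides the shell and the picture viewer there is one more tool, called after "Call:" by a JSON object that holds its "method" and its "body", one argument or row to a line. play_rows: Moves the arm, as the interface text tells. Scaled input: -1 to 1 covers 100 mm each way for a shift and 60 degrees each way for a turn. Its arguments: {"type":"object","properties":{"moves":{"type":"array","items":{"type":"array","items":{"type":"number","minimum":-1,"maximum":1}}},"hand":{"type":"number"}},"required":["moves"]}

```bash
mkdir -p pics; cat > h.py <<'E'
from rig import bot, imaging, nets
import cv2, numpy as np
def save(p,n): cv2.imwrite('pics/'+n,p['image'][:,:,::-1])
def find(cam,labels):
    p=imaging.camera(cam)
    for l in labels:
        r=nets.landmark_of(p,l)
        for d in r[:2]: print(cam,l,np.round(d['at'],4),round(d['confidence'],2))
    return p
def proj(p,X):
    R=cv2.Rodrigues(np.array(p['rvec'],float))[0]; c=R@np.array(X)+np.ravel(p['tvec']); q=np.array(p['K'])@c; return q[:2]/q[2]
E
python3 - <<'E'
from h import *
L=['rivet','pin_top','hole','computer','stand','mug','stapler','tape','pin']
for c in ('top','side'):
    p=find(c,L); save(p,c+'0.png')
s=bot.get_state();print(s['position'],s['tcp_rot'],s['contact_force'],s['width'],s['time'])
a=cv2.imread('pics/top0.png');b=cv2.imread('pics/side0.png')
cv2.imwrite('pics/b0.png',cv2.resize(np.vstack([a,b]),(400,600)))
E
```

```text
top rivet [0.4385 0.2872 0.0393] 0.52
top pin_top [0.4393 0.2849 0.0559] 0.61
top hole [0.5189 0.0052 0.1029] 0.85
top computer [ 0.5704 -0.0341  0.0067] 0.7
top stand [0.4419 0.2851 0.0012] 0.91
top stand [ 4.123e-01 -2.986e-01  2.000e-04] 0.19
top mug [ 0.4136 -0.2973 -0.0029] 0.89
top stapler [ 0.5937 -0.3557 -0.0019] 0.9
top tape [ 0.6021  0.35   -0.0015] 0.96Traceback (most recent call last):
  File "<stdin>", line 4, in <module>
  File "h.py", line 7, in find
    r=nets.landmark_of(p,l)
ValueError: it knows: computer, hole, mug, pin_top, rivet, stand, stapler, tape
```

```bash
python3 - <<'E'
from h import *
L=['rivet','pin_top','hole','computer','stand']
for c in ('top','side'):
    p=find(c,L); save(p,c+'0.png')
s=bot.get_state();print(s['position'],s['tcp_rot'],s['contact_force'],s['width'],s['time'])
E
```

```text
top rivet [0.4406 0.2883 0.0416] 0.5
top pin_top [0.4401 0.2864 0.0561] 0.55
top pin_top [ 0.5706 -0.0347  0.0069] 0.16
top hole [0.5206 0.0063 0.106 ] 0.92
top computer [ 0.5709 -0.0341  0.0076] 0.94
top stand [4.419e-01 2.851e-01 3.000e-04] 0.95
side rivet [ 4.399e-01  2.837e-01 -1.000e-04] 0.52
side rivet [0.4414 0.2875 0.0403] 0.44
side pin_top [0.4423 0.2928 0.0501] 0.58
side hole [0.524  0.0083 0.0984] 0.86
side computer [ 0.5726 -0.0307  0.0092] 0.87
side stand [ 0.4338  0.2821 -0.0007] 0.63
side stand [ 0.5938 -0.3545  0.0026] 0.26
[ 0.24764085 -0.60096627  0.21865971] [ 1.79999302e+02 -2.48820610e-03  2.23954240e+01] [ 0.44462795 -0.30433952  0.18572606] 0.09294125059590405 1.05
```

View pics/top0.png

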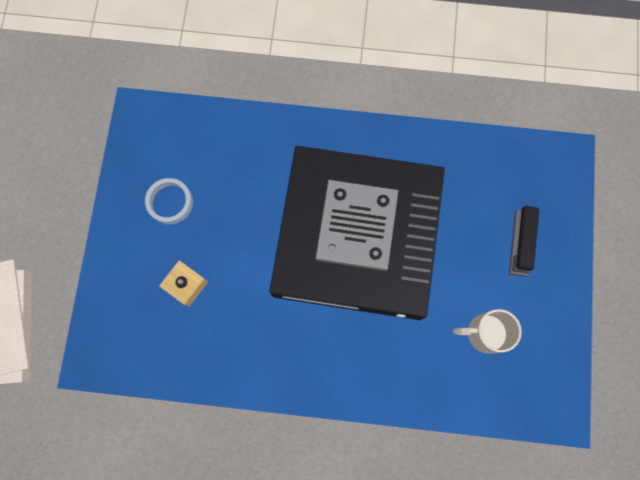

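View pics/side0.png

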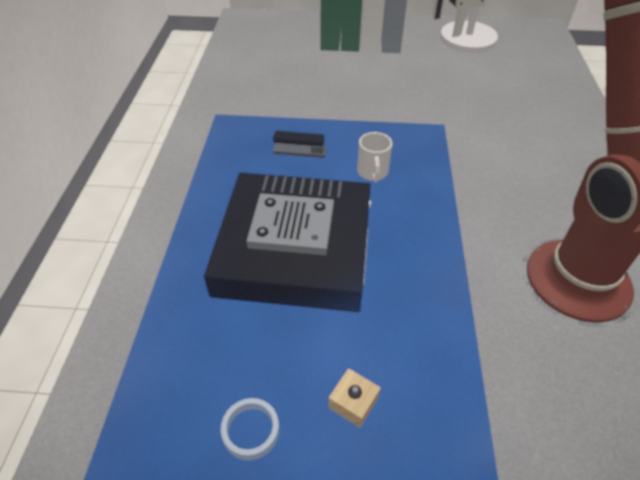

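The top image shows the rivet in its stand at px (181,282) and the empty hole at (331,247); the side image agrees, with the rivet at (355,392) and the hole at (315,238). I'll move over the computer.

Call:
{"method": "play_rows", "body": {
  "moves": [
    [0,0,0,-0.161],
    [0,0,0,-0.161],
    [0,0,0,-0.161],
    [0,0,0,-0.161],
    [0,0,0,-0.161],
    [0,0,0,-0.161],
    [0,0,0,-0.161],
    [0.55,0.27,0,0],
    [0.55,0.27,0,0],
    [0.55,0.27,0,0],
    [0.55,0.27,0,0],
    [0.55,0.27,0,0],
    [0.55,0.27,0,0],
    [0.55,0.27,0,0],
    [0.55,0.27,0,0],
    [0.55,0.27,0,0],
    [0.55,0.27,0,0],
    [0,0,0,0]
  ],
  "hand": 50
}}

```text
time: 3.3
position: [0.5194, -0.044, 0.2193]
tcp_rot: [179.8, -0.2, 90.7]
contact_force: [0.9, 0.2, -0.4]
width: 0.05
finger_force: 0.0
```

```bash
python3 - <<'E'
from h import *
p=find('wrist',['hole','computer','rivet']); save(p,'w1.png')
R=cv2.Rodrigues(np.array(p['rvec'],float))[0];print('cam',-R.T@np.ravel(p['tvec']),R[2],p['K'])
s=bot.get_state();print(s['position'],s['tcp_rot'],s['contact_force'],s['width'],s['time'],s['joint_positions'])
E
```

```text
wrist hole [0.5237 0.0051 0.0979] 0.7
wrist computer [ 0.5736 -0.0377  0.0022] 0.81
cam [0.51909091 0.03305589 0.38470367] [ 0.00519175 -0.27188762 -0.96231501] [[371.64829954   0.         316.54172158]
 [  0.         371.64829954 239.57192893]
 [  0.           0.           1.        ]]
[ 0.51692116 -0.05283922  0.21850905] [-1.79954496e+02  7.08918917e-02  8.98506512e+01] [ 0.20707359 -0.02288864  0.49688864] 0.050126491104617886 3.5 [ 20.04796853  25.27360809 -24.20690684 102.50927562  12.44251489
  54.88532001  -9.46636474]
```

View pics/w1.png

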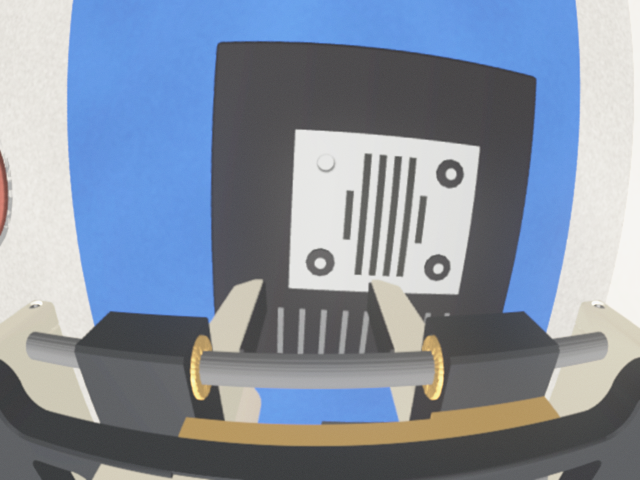

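The wrist image shows the empty hole at (326,162), with set rivets at (320,262), (437,267) and (450,173). I'll triangulate the hole and the stand.

```bash
cat >> h.py <<'E'
def ray(p,uv,fish=False):
    K=np.array(p['K']);R=cv2.Rodrigues(np.array(p['rvec'],float))[0];c=-R.T@np.ravel(p['tvec'])
    n=np.array([(uv[0]-K[0,2])/K[0,0],(uv[1]-K[1,2])/K[1,1]])
    if fish:
        t=np.hypot(*n); d=np.r_[n/t*np.sin(t),np.cos(t)]
    else: d=np.r_[n,1]
    return c,R.T@d
def onz(p,uv,z,fish=False):
    c,d=ray(p,uv,fish); return c+d*(z-c[2])/d[2]
def tri(rays):
    A=0;b=0
    for c,d in rays:
        d=d/np.linalg.norm(d);P=np.eye(3)-np.outer(d,d);A=A+P;b=b+P@c
    return np.linalg.solve(A,b)
def cen(p,uv,r=8):
    g=cv2.cvtColor(p['image'],cv2.COLOR_RGB2GRAY).astype(float);u,v=map(int,uv)
    w=g[v-r:v+r+1,u-r:u+r+1];w=np.abs(w-np.median(w));w=np.clip(w-.4*w.max(),0,None)
    y,x=np.mgrid[v-r:v+r+1,u-r:u+r+1];return np.array([(w*x).sum(),(w*y).sum()])/w.sum()
E
python3 - <<'E'
from h import *
w=imaging.camera('wrist');t=imaging.camera('top');s=imaging.camera('side')
save(t,'t2.png')
a=cen(w,(326,162),13);b=cen(t,(331,247),6);c=cen(s,(315,238),5);print(a,b,c)
rr=[ray(w,a,True),ray(t,b),ray(s,c)]
print('tri',tri(rr),tri([rr[0],rr[2]]),tri(rr[1:]))
for z in(.095,.099):
  print(z,onz(w,a,z,True),onz(t,b,z),onz(s,c,z))
for uv in((320,262),(437,267),(450,173)): print(onz(w,cen(w,uv,12),.101,True))
m=nets.masks_of(t,'rivet')[0]['mask'];ys,xs=np.nonzero(m);print('riv top',xs.mean(),ys.mean(),xs.size,onz(t,(xs.mean(),ys.mean()),.047))
m=nets.masks_of(s,'rivet')[0]['mask'];ys,xs=np.nonzero(m);print('riv side',xs.mean(),ys.mean(),xs.size,onz(s,(xs.mean(),ys.mean()),.047))
E
```

```text
[331.30923695 156.72188755] [332.10864745 244.6104952 ] [314.28508189 236.97521027]
tri [0.52784114 0.00915904 0.09454753] [0.52702225 0.00814199 0.09253344] [0.52692089 0.01001958 0.09564721]
0.095 [0.52932783 0.00838715 0.095     ] [0.52966557 0.00966514 0.095     ] [0.52443354 0.010287   0.095     ]
0.099 [0.52917495 0.00861812 0.099     ] [0.52881739 0.00958402 0.099     ] [0.52413241 0.01381792 0.099     ]
[ 0.52145264 -0.07142013  0.101     ]
[ 0.62003364 -0.07609515  0.101     ]
[0.6249292  0.00276992 0.101     ]
riv top 317.40236148955495 233.84214350590372 11010 [0.55766911 0.04079024 0.047     ]
riv side 353.7528735632184 391.1896551724138 174 [0.43972747 0.28917677 0.047     ]
```

Call:
{"method": "play_rows", "body": {
  "moves": [
    [0.5,-0.1,0,0],
    [0.5,-0.1,0,0],
    [0.5,-0.12,0,0],
    [0.5,-0.12,0,0],
    [0.5,-0.12,0,0],
    [0.5,-0.12,0,0],
    [0.2,-0.1,0,0],
    [0,0,0,0],
    [0,0,0,0]
  ]
}}

```text
time: 4.88
position: [0.4403, 0.2672, 0.2186]
tcp_rot: [180.0, 0.1, 89.9]
contact_force: [1.1, -0.2, -0.4]
width: 0.0502
finger_force: 0.0
```

```bash
python3 - <<'E'
from h import *
p=find('wrist',['rivet','pin_top','stand']); save(p,'w2.png')
s=bot.get_state();print(s['position'],s['tcp_rot'],s['contact_force'],s['width'],s['time'])
E
```

```text
wrist rivet [0.4425 0.2863 0.0396] 0.62
wrist pin_top [ 0.4423  0.2905 -0.0019] 0.73
wrist pin_top [0.4403 0.2899 0.0529] 0.46
wrist stand [0.4386 0.2889 0.0015] 0.93
[0.4402016  0.26756455 0.2186377 ] [1.79990852e+02 3.62640922e-02 8.98494988e+01] [-0.23228148 -0.93410952 -0.14505026] 0.04977892894698882 5.075
```

View pics/w2.png

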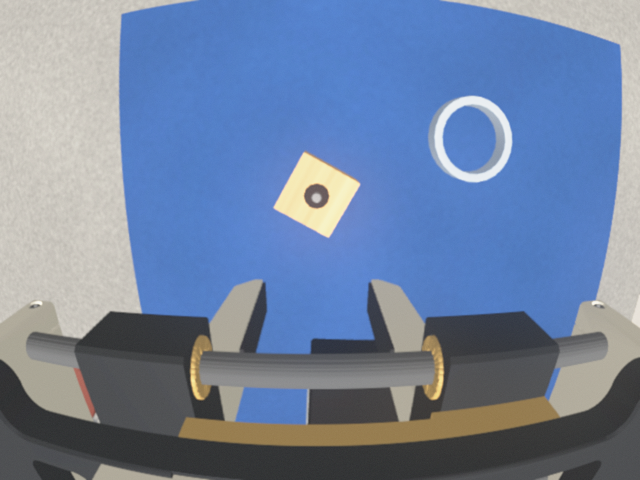

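The wrist image shows the pin top at (317,197), in the middle of the stand.

```bash
python3 - <<'E'
from h import *
p=imaging.camera('wrist')
print(onz(p,(317,197),.0535,True))
g=cv2.cvtColor(p['image'],cv2.COLOR_RGB2GRAY)
m=(g<90).astype(np.uint8);n,l,st,ce=cv2.connectedComponentsWithStats(m)
for i in range(1,n):
  if np.hypot(*(ce[i]-[317,196]))<8 and st[i,4]>50: print(st[i],ce[i],onz(p,ce[i],.044,True), onz(p,(st[i,0]+st[i,2]/2-.5,st[i,1]+st[i,3]/2-.5),.044,True))
# hole from w1 (use w1 camera: same offset)
a=cv2.imread('pics/w1.png',0)
s=bot.get_state();d=np.array([.51692-s['position'][0],-.05284-s['position'][1],0])
def circ(uv,r,thr,inv):
    u,v=uv;w=a[v-r:v+r+1,u-r:u+r+1];m=((w<thr) if inv else (w>thr)).astype(np.uint8)
    n,l,st,ce=cv2.connectedComponentsWithStats(m);i=l[r,r] or 1+np.argmax(st[1:,4]);return ce[i]+[u-r,v-r],st[i]
w=a[150:175,314:339];print(w[::3,::3])
for uv in((320,262),(437,267),(450,173)):
  c,st=circ(uv,16,100,True);print(c,st,onz(p,c,.1,True)+d)
for z in(.095,.099): print(onz(p,(326,162.5),z,True)+d)
E
```

```text
[0.44157994 0.29023791 0.0535    ]
[[230 230 231 229 231 230 229 230 229]
 [230 230 229 227 225 228 230 230 229]
 [230 230 220 228 230 229 220 230 230]
 [230 218 229 231 231 231 226 222 230]
 [230 215 231 231 230 230 227 208 229]
 [230 201 230 230 230 231 213 213 230]
 [230 223 176 227 228 212 157 225 229]
 [230 230 217 170 161 179 221 231 229]
 [230 230 230 231 230 230 231 230 228]]
[314.5        250.66666667] [8 4 6 3 6] [ 0.5162755  -0.06616635  0.1       ]
[436.4652568  266.55891239] [  4   4  24  25 331] [ 0.61894354 -0.0809568   0.1       ]
[449.14108911 173.09405941] [  3   3  26  27 404] [ 0.62371476 -0.00223503  0.1       ]
[0.52548416 0.0036495  0.095     ]
[0.52538426 0.00394049 0.099     ]
```

Call:
{"method": "play_rows", "body": {
  "moves": [
    [0.22,0.01,0.4,0],
    [0,0,0.4,0],
    [0,0,0.4,0],
    [0,0,0,0],
    [0,0,0,0]
  ]
}}

```text
time: 5.75
position: [0.4413, 0.2916, 0.0999]
tcp_rot: [179.9, -0.1, 90.0]
contact_force: [0.2, 0.0, 0.5]
width: 0.05
finger_force: 0.0
```

```bash
python3 - <<'E'
from h import *
p=find('wrist',['rivet','pin_top']); 
cv2.imwrite('pics/w3.png',cv2.resize(p['image'][220:380,200:440,::-1],None,fx=3,fy=3))
s=bot.get_state();P=s['position'];print(P,s['tcp_rot'],s['contact_force'],s['width'],s['time'])
R=cv2.Rodrigues(np.array(p['rvec'],float))[0];t=np.ravel(p['tvec']);K=np.array(p['K'])
for X in([P[0],P[1],P[2]],[P[0],P[1],.0535],[P[0],P[1],.044]):
  c=R@np.array(X)+t;th=np.arctan2(np.hypot(c[0],c[1]),c[2]);print(K[:2,2]+K[0,0]*th*c[:2]/np.hypot(*c[:2]))
E
```

```text
wrist rivet [0.4416 0.2883 0.04  ] 0.83
wrist rivet [0.4435 0.2894 0.0538] 0.39
wrist pin_top [0.4408 0.2868 0.054 ] 0.62
[0.4414822  0.29181669 0.10046012] [ 1.79827789e+02 -1.23686369e-01  8.99901591e+01] [-0.25852487 -0.00460498 -0.18058545] 0.05008590180254892 5.9
[315.01531705 299.29199099]
[315.20147767 266.3649984 ]
[315.231251   261.19874301]
```

View pics/w3.png

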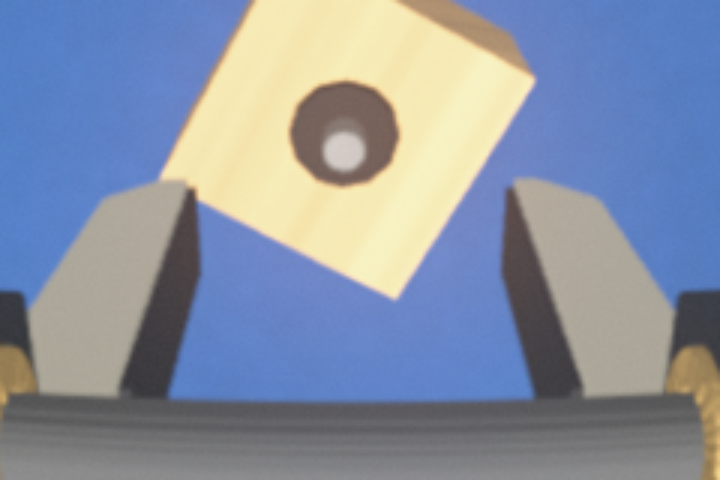

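The pin top is at full-image (314.7,270.3), and the fingers are centred at column 317. I'll shift about −1.3 mm in x and −3 mm in y, then descend.

Call:
{"method": "play_rows", "body": {
  "moves": [
    [-0.03,-0.013,0.2,0],
    [0,0,0.2,0],
    [0,0,0.1,0],
    [0,0,0.045,0],
    [0,0,0,0],
    [0,0,0,0]
  ],
  "hand": 25
}}

```text
time: 6.65
position: [0.4395, 0.2885, 0.0448]
tcp_rot: [179.9, -0.0, 90.0]
contact_force: [-0.7, -0.4, 0.2]
width: 0.0249
finger_force: 0.0
```

Call:
{"method": "play_rows", "body": {
  "moves": [
    [0,0,0,0],
    [0,0,0,0],
    [0,0,0,0],
    [0,0,0,0],
    [0,0,0,0],
    [0,0,0,0]
  ],
  "hand": 4
}}

```text
time: 7.4
position: [0.4393, 0.2882, 0.0444]
tcp_rot: [180.0, -0.0, 90.0]
contact_force: [1.0, -0.0, 2.9]
width: 0.0076
finger_force: 30.0
```

Call:
{"method": "play_rows", "body": {
  "moves": [
    [0,0,-0.1,0],
    [0,0,-0.3,0],
    [0,0,-0.4,0],
    [0,0,-0.2,0],
    [0,0,0,0],
    [0,0,0,0]
  ]
}}

```text
time: 8.15
position: [0.4385, 0.2874, 0.1434]
tcp_rot: [-179.9, 0.1, 90.0]
contact_force: [-0.4, -0.0, -0.3]
width: 0.0074
finger_force: 30.0
```

```bash
python3 - <<'E'
from h import *
p=find('wrist',['rivet','pin_top']);q=find('side',['rivet','pin_top'])
A=cv2.resize(p['image'][250:370,230:400,::-1],(600,424));
u,v=map(int,proj(q,bot.get_state()['position']));u=min(max(u,30),600);B=cv2.resize(q['image'][v-30:v+30,u-30:u+30,::-1],(424,424))
cv2.imwrite('pics/w4.png',cv2.resize(np.hstack([A,B]),(800,331)))
s=bot.get_state();P=s['position'];print(P,s['tcp_rot'],s['contact_force'],s['width'],s['time'])
E
```

```text
wrist rivet [0.4389 0.2853 0.1376] 0.71
wrist pin_top [0.439  0.2899 0.1527] 0.75
side rivet [0.4426 0.2854 0.1391] 0.64
side pin_top [0.4402 0.2881 0.1532] 0.48
[0.43876714 0.28789569 0.14349457] [-1.79928873e+02  3.90465601e-02  9.00248962e+01] [ 0.73745276  0.00970625 -0.92938924] 0.007542161797812897 8.45
```

View pics/w4.png

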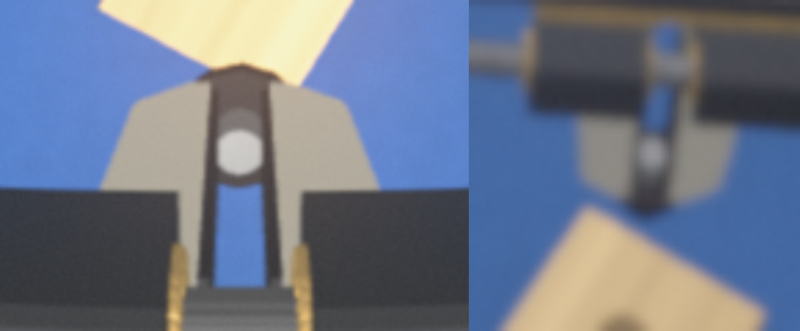

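The rivet is held upright by its pin, at composite px (239,152). I'll go to a close view beside the hole.

Call:
{"method": "play_rows", "body": {
  "moves": [
    [0,0,-0.2,0],
    [-0.2,0.05,0,0],
    [-0.4,0.11,0,0],
    [-0.4,0.11,0,0],
    [-0.4,0.11,0,0],
    [-0.4,0.11,0,0],
    [-0.4,0.11,0,0],
    [-0.4,0.11,0,0],
    [-0.4,0.11,0,0],
    [-0.2,0.03,0,0],
    [-0.03,0,0.1,0],
    [0,0,0,0],
    [0,0,0,0]
  ]
}}

```text
time: 10.07
position: [0.5239, -0.0331, 0.154]
tcp_rot: [-180.0, -0.1, 90.2]
contact_force: [0.4, 0.8, -0.6]
width: 0.0073
finger_force: 30.0
```

```bash
python3 - <<'E'
from h import *
p=find('wrist',['rivet','pin_top','hole']);save(p,'w5f.png')
cv2.imwrite('pics/w5.png',cv2.resize(p['image'][120:360,200:500,::-1],None,fx=2.5,fy=2.5))
s=bot.get_state();P=s['position'];print(P,s['tcp_rot'],s['contact_force'],s['width'],s['time'])
np.savez('w5.npz',K=p['K'],rvec=p['rvec'],tvec=p['tvec'],P=P)
E
```

```text
wrist rivet [ 0.5249 -0.0341  0.1489] 0.67
wrist pin_top [ 0.523  -0.0342  0.1603] 0.53
wrist hole [0.522  0.0066 0.095 ] 0.95
[ 0.52425745 -0.03402072  0.15440923] [ 1.79975196e+02 -1.35595782e-02  9.00982734e+01] [-0.33688344 -0.79004826 -0.51442549] 0.007467526252839115 10.275
```

View pics/w5.png

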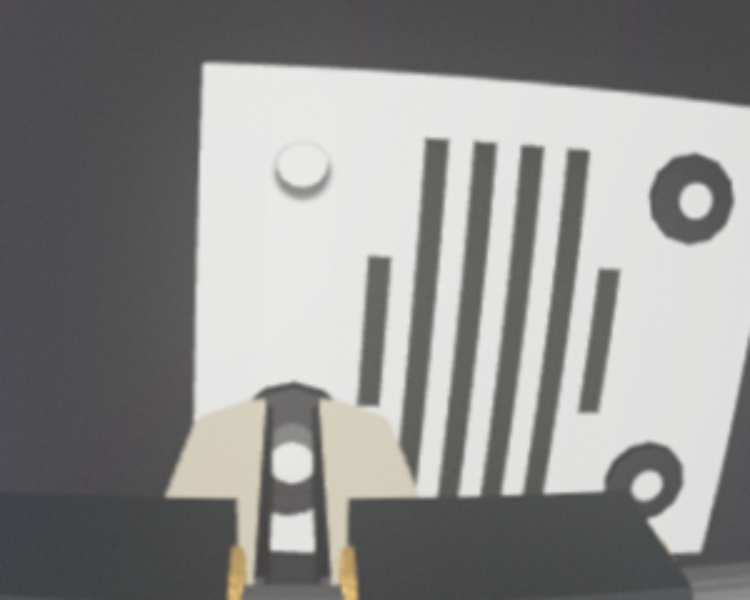

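Wrist crop: hole mouth at about (303,170), full-image (321.2,188); pin top at (292,462), full-image (316.8,304.8).

```bash
python3 - <<'E'
from h import *
d=np.load('w5.npz');P=d['P']
print('pin',onz(d,(316.8,304.8),.1634,True),'TCP',P)
a=cv2.imread('pics/w5f.png',0)
sub=cv2.resize(a[170:206,304:340],None,fx=8,fy=8,interpolation=cv2.INTER_CUBIC)
m=(sub<215).astype(np.uint8)
cs,_=cv2.findContours(m,cv2.RETR_EXTERNAL,cv2.CHAIN_APPROX_NONE)
pts=np.vstack([c for c in cs if len(c)>30])[:,0]
h=cv2.convexHull(pts);e=cv2.fitEllipse(h);c=np.array(e[0])/8+[304,170]-.44;print('ell',c,np.array(e[1])/8,e[2])
for z in(.093,.097,.101):print(z,onz(d,c,z,True))
# height: triangulate with w1 view
s=bot.get_state()
d1=dict(K=d['K'],rvec=d['rvec'],tvec=0);R=cv2.Rodrigues(d['rvec'])[0];cam=-R.T@np.ravel(d['tvec'])
off=cam-P;print('off',off)
r5=ray(d,c,True);c1=np.array([.51909,.03306,.38470])
d1['tvec']=-R@c1
b=cv2.imread('pics/w1.png',0)
sub=cv2.resize(b[148:178,312:342],None,fx=8,fy=8,interpolation=cv2.INTER_CUBIC)
cs,_=cv2.findContours((sub<218).astype(np.uint8),cv2.RETR_EXTERNAL,cv2.CHAIN_APPROX_NONE)
pts=np.vstack([q for q in cs if len(q)>30])[:,0];e=cv2.fitEllipse(cv2.convexHull(pts));cc=np.array(e[0])/8+[312,148]-.44;print(cc,np.array(e[1])/8)
print('tri',tri([r5,ray(d1,cc,True)]))
E
```

```text
pin [ 0.52494174 -0.03159238  0.1634    ] TCP [ 0.52425745 -0.03402072  0.15440923]
ell [320.67575508 188.81332069] [22.69065857 24.13734436] 89.275146484375
0.093 [0.52721779 0.01214983 0.093     ]
0.097 [0.52717484 0.01272054 0.097     ]
0.101 [0.5271319  0.01329124 0.101     ]
off [0.00053143 0.07845134 0.16484197]
[325.79001385 163.39526325] [18.88535118 19.66298294]
tri [0.52685341 0.01083131 0.08310078]
```

```bash
cat >> h.py <<'E'
def meas(z=.097,c0=(321,188),pin0=(317,305)):
    p=imaging.camera('wrist');s=bot.get_state();a=cv2.cvtColor(p['image'],cv2.COLOR_RGB2GRAY)
    def ell(u,v,r,f):
        sub=cv2.resize(a[v-r:v+r,u-r:u+r],None,fx=8,fy=8,interpolation=cv2.INTER_CUBIC)
        cs,_=cv2.findContours(f(sub).astype(np.uint8),cv2.RETR_EXTERNAL,cv2.CHAIN_APPROX_NONE)
        e=cv2.fitEllipse(cv2.convexHull(np.vstack([q for q in cs if len(q)>30])[:,0]))
        return np.array(e[0])/8+[u-r,v-r]-.44,np.array(e[1])/8
    h=ell(*c0,18,lambda x:x<215);q=ell(*pin0,10,lambda x:x>190)
    P=s['position'];H=onz(p,h[0],z,True);Q=onz(p,q[0],P[2]+.009,True)
    print('hole',h,H,'pin',q,Q,'delta',H-Q,'TCP',P,s['contact_force'],s['time'])
E
python3 -c "
from h import *
meas();meas()"
```

```text
hole (array([319.84196144, 186.73364502]), array([23.50712395, 24.12436676])) [0.52714694 0.01295289 0.097     ] pin (array([316.29932743, 304.55160194]), array([15.93366051, 17.06003952])) [ 0.52506301 -0.032578    0.16340545] delta [ 0.00208392  0.04553089 -0.06640545] TCP [ 0.52426588 -0.03423959  0.15440545] [ 0.29159378 -0.26485531  0.17653863] 10.325
hole (array([319.86104065, 186.61084801]), array([22.93437195, 24.15357971])) [0.52717439 0.01278887 0.097     ] pin (array([316.29722935, 304.54891354]), array([15.92781734, 17.09686852])) [ 0.52506204 -0.03282628  0.16335927] delta [ 0.00211235  0.04561515 -0.06635927] TCP [ 0.5242688  -0.03447479  0.15435927] [-0.34134387 -0.29058985 -0.69688917] 10.375
```

Call:
{"method": "play_rows", "body": {
  "moves": [
    [0.2,0.02,0,0],
    [0.2,0,0,0],
    [0.055,0,0.1,0],
    [0,0,0.1,0],
    [0,0,0.08,0],
    [0,0,0,0],
    [0,0,0,0],
    [0,0,0,0]
  ]
}}

```text
time: 11.38
position: [0.5265, 0.0104, 0.1265]
tcp_rot: [180.0, -0.0, 90.0]
contact_force: [0.3, 0.3, -0.8]
width: 0.0077
finger_force: 30.0
```

Call:
{"method": "play_rows", "body": {
  "moves": [
    [0,0,0.02,0],
    [0,0,0.02,0],
    [0,0,0,0],
    [0,0,0,0]
  ]
}}

```text
time: 11.88
position: [0.5262, 0.0107, 0.1221]
tcp_rot: [-180.0, -0.0, 90.0]
contact_force: [-0.3, 0.3, 0.4]
width: 0.0075
finger_force: 30.0
```

Call:
{"method": "play_rows", "body": {
  "moves": [
    [0,0,0.01,0],
    [0,0,0.01,0],
    [0,0,0,0],
    [0,0,0,0]
  ]
}}

```text
time: 12.38
position: [0.5262, 0.0106, 0.1202]
tcp_rot: [180.0, -0.0, 90.0]
contact_force: [0.3, 0.7, -0.7]
width: 0.0072
finger_force: 30.0
```

Call:
{"method": "play_rows", "body": {
  "moves": [
    [0,0,0.01,0],
    [0,0,0,0],
    [0,0,0,0]
  ]
}}

```text
time: 12.75
position: [0.5262, 0.0106, 0.1192]
tcp_rot: [180.0, -0.0, 90.0]
contact_force: [0.2, -0.3, -0.3]
width: 0.0072
finger_force: 30.0
```

Call:
{"method": "play_rows", "body": {
  "moves": [
    [0,0,0.01,0],
    [0,0,0,0],
    [0,0,0,0]
  ]
}}

```text
time: 13.12
position: [0.5262, 0.0107, 0.1182]
tcp_rot: [180.0, -0.0, 90.0]
contact_force: [0.5, -0.2, 0.2]
width: 0.0074
finger_force: 30.0
```

Call:
{"method": "play_rows", "body": {
  "moves": [
    [0,0,0.01,0],
    [0,0,0,0],
    [0,0,0,0]
  ]
}}

```text
time: 13.5
position: [0.5263, 0.0107, 0.1173]
tcp_rot: [180.0, -0.0, 90.0]
contact_force: [-0.5, 0.3, 0.9]
width: 0.0077
finger_force: 30.1
```

Call:
{"method": "play_rows", "body": {
  "moves": [
    [0,0,0.01,0],
    [0,0,0,0],
    [0,0,0,0]
  ]
}}

```text
time: 13.88
position: [0.5263, 0.0108, 0.1165]
tcp_rot: [180.0, -0.0, 90.0]
contact_force: [-0.5, 1.0, 4.7]
width: 0.0076
finger_force: 30.4
```

Call:
{"method": "play_rows", "body": {
  "moves": [
    [0,0,0.005,0],
    [0,0,0,0],
    [0,0,0,0]
  ]
}}

```text
time: 14.25
position: [0.5263, 0.0109, 0.1161]
tcp_rot: [180.0, -0.0, 90.0]
contact_force: [-1.3, 1.3, 6.6]
width: 0.0073
finger_force: 30.7
```

Call:
{"method": "play_rows", "body": {
  "moves": [
    [0.005,-0.005,0,0],
    [0,0,0,0],
    [0,0,0,0]
  ]
}}

```text
time: 14.62
position: [0.5262, 0.011, 0.1161]
tcp_rot: [179.9, 0.0, 90.0]
contact_force: [-0.9, 0.7, 5.8]
width: 0.0076
finger_force: 31.1
```

Call:
{"method": "play_rows", "body": {
  "moves": [
    [0.005,-0.005,0,0],
    [0,0,0,0],
    [0,0,0,0]
  ]
}}

```text
time: 15.0
position: [0.5261, 0.0112, 0.1161]
tcp_rot: [179.9, 0.0, 90.0]
contact_force: [0.4, -0.9, 4.9]
width: 0.0074
finger_force: 31.6
```

Call:
{"method": "play_rows", "body": {
  "moves": [
    [0.005,-0.005,0,0],
    [0.005,-0.005,0,0],
    [0,0,0,0],
    [0,0,0,0]
  ]
}}

```text
time: 15.5
position: [0.5247, 0.0124, 0.1155]
tcp_rot: [179.9, -0.0, 90.0]
contact_force: [2.4, -0.6, -0.2]
width: 0.0074
finger_force: 30.3
```

Call:
{"method": "play_rows", "body": {
  "moves": [
    [0.005,-0.005,0,0],
    [0.005,-0.005,0,0],
    [0,0,0,0],
    [0,0,0,0]
  ]
}}

```text
time: 16.0
position: [0.5243, 0.0129, 0.1158]
tcp_rot: [179.9, 0.0, 90.0]
contact_force: [4.4, -2.3, -1.7]
width: 0.0074
finger_force: 31.2
```

The vertical force fell away and a side wall is felt, so the tip is in the hole. I'll ease back and lower.

Call:
{"method": "play_rows", "body": {
  "moves": [
    [-0.008,0.014,0,0],
    [0,0,0.01,0],
    [0,0,0.01,0],
    [0,0,0,0],
    [0,0,0,0]
  ]
}}

```text
time: 16.62
position: [0.5247, 0.013, 0.1138]
tcp_rot: [180.0, -0.0, 90.0]
contact_force: [3.5, -1.1, 1.1]
width: 0.0077
finger_force: 30.9
```

Call:
{"method": "play_rows", "body": {
  "moves": [
    [-0.005,0.01,0,0],
    [0,0,0.01,0],
    [0,0,0.01,0],
    [0,0,0,0],
    [0,0,0,0]
  ]
}}

```text
time: 17.25
position: [0.525, 0.0125, 0.1114]
tcp_rot: [-179.9, -0.0, 90.0]
contact_force: [1.6, -0.2, -0.1]
width: 0.0076
finger_force: 30.4
```

Call:
{"method": "play_rows", "body": {
  "moves": [
    [0,0,0.01,0],
    [0,0,0,0],
    [0,0,0,0]
  ]
}}

```text
time: 17.62
position: [0.5251, 0.0123, 0.1105]
tcp_rot: [-179.9, 0.0, 90.0]
contact_force: [0.5, -0.1, -1.3]
width: 0.0072
finger_force: 30.3
```

Call:
{"method": "play_rows", "body": {
  "moves": [
    [0,0,0.01,0],
    [0,0,0.01,0],
    [0,0,0.01,0],
    [0,0,0,0],
    [0,0,0,0]
  ]
}}

```text
time: 18.25
position: [0.5254, 0.0123, 0.1076]
tcp_rot: [-180.0, 0.0, 90.0]
contact_force: [-0.4, 0.0, -0.2]
width: 0.0077
finger_force: 30.0
```

Call:
{"method": "play_rows", "body": {
  "moves": [
    [0,0,0.01,0],
    [0,0,0.01,0],
    [0,0,0,0],
    [0,0,0,0]
  ]
}}

```text
time: 18.75
position: [0.5256, 0.0123, 0.1057]
tcp_rot: [-180.0, -0.0, 90.0]
contact_force: [0.4, 0.0, 0.4]
width: 0.0072
finger_force: 30.0
```

Call:
{"method": "play_rows", "body": {
  "moves": [
    [0,0,0.01,0],
    [0,0,0.01,0],
    [0,0,0,0],
    [0,0,0,0]
  ]
}}

```text
time: 19.25
position: [0.5256, 0.0123, 0.1037]
tcp_rot: [180.0, -0.0, 90.0]
contact_force: [-0.0, -0.0, -0.0]
width: 0.0077
finger_force: 30.0
```

Call:
{"method": "play_rows", "body": {
  "moves": [
    [0,0,0.01,0],
    [0,0,0,0],
    [0,0,0,0]
  ]
}}

```text
time: 19.62
position: [0.5256, 0.0123, 0.1027]
tcp_rot: [180.0, -0.0, 90.0]
contact_force: [0.8, -0.1, -0.0]
width: 0.0074
finger_force: 30.0
```

Call:
{"method": "play_rows", "body": {
  "moves": [
    [0,0,0.01,0],
    [0,0,0,0],
    [0,0,0,0]
  ]
}}

```text
time: 20.0
position: [0.5256, 0.0123, 0.1017]
tcp_rot: [180.0, -0.0, 90.0]
contact_force: [0.4, -0.7, 0.3]
width: 0.0073
finger_force: 30.0
```

Call:
{"method": "play_rows", "body": {
  "moves": [
    [0,0,0.005,0],
    [0,0,0,0],
    [0,0,0,0]
  ]
}}

```text
time: 20.38
position: [0.5256, 0.0124, 0.1013]
tcp_rot: [180.0, -0.0, 90.0]
contact_force: [-0.2, -0.2, 2.2]
width: 0.0075
finger_force: 30.1
```

Call:
{"method": "play_rows", "body": {
  "moves": [
    [0,0,0.005,0],
    [0,0,0,0],
    [0,0,0,0]
  ]
}}

```text
time: 20.75
position: [0.5255, 0.0125, 0.1009]
tcp_rot: [180.0, -0.0, 90.0]
contact_force: [-1.8, 1.3, 5.0]
width: 0.0074
finger_force: 31.1
```

Call:
{"method": "play_rows", "body": {
  "moves": [
    [0,0,0.005,0],
    [0,0,0,0],
    [0,0,0,0]
  ]
}}

```text
time: 21.12
position: [0.5255, 0.0127, 0.1006]
tcp_rot: [180.0, -0.0, 90.0]
contact_force: [-2.8, 1.0, 6.4]
width: 0.0074
finger_force: 31.8
```

Call:
{"method": "play_rows", "body": {
  "moves": [
    [0,0,-0.01,0],
    [0,0,0,0],
    [0,0,0,0]
  ]
}}

```text
time: 21.5
position: [0.5256, 0.0124, 0.1011]
tcp_rot: [180.0, -0.0, 90.0]
contact_force: [-1.2, 2.4, 3.5]
width: 0.0076
finger_force: 30.6
```

Call:
{"method": "play_rows", "body": {
  "moves": [
    [0,0,0,0],
    [0,0,0,0],
    [0,0,0,0]
  ],
  "hand": 25
}}

```text
time: 21.88
position: [0.5254, 0.012, 0.101]
tcp_rot: [-180.0, 0.0, 90.0]
contact_force: [-1.2, -0.2, 2.0]
width: 0.0247
finger_force: 1.0
```

Call:
{"method": "play_rows", "body": {
  "moves": [
    [0,0,-0.05,0],
    [0,0,-0.2,0],
    [-0.1,0,-0.2,0],
    [-0.1,0,0,0],
    [0,0,0,0],
    [0,0,0,0],
    [0,0,0,0]
  ]
}}

```text
time: 22.75
position: [0.5252, -0.0072, 0.1456]
tcp_rot: [-179.9, -0.0, 90.1]
contact_force: [-0.2, -0.8, -0.5]
width: 0.0247
finger_force: 0.0
```

```bash
python3 - <<'E'
from h import *
p=find('wrist',['rivet','pin_top']);q=imaging.camera('side')
u,v=map(int,proj(q,[.525,.012,.1]));print(u,v)
A=cv2.resize(p['image'][180:340,220:430,::-1],(525,400),interpolation=cv2.INTER_CUBIC)
B=cv2.resize(q['image'][v-20:v+20,u-14:u+13,::-1],(270,400),interpolation=cv2.INTER_CUBIC)
cv2.imwrite('pics/w6.png',np.hstack([A,B]))
np.savez('w6.npz',K=p['K'],rvec=p['rvec'],tvec=p['tvec'])
s=bot.get_state();print(s['position'],s['contact_force'],s['time'])
E
```

```text
wrist rivet [0.5244 0.0135 0.0955] 0.76
wrist pin_top [0.5291 0.0123 0.1095] 0.79
313 235
[ 0.5254873  -0.00741409  0.14598504] [-0.18628985 -0.46068229  0.24843219] 22.95
```

View pics/w6.png

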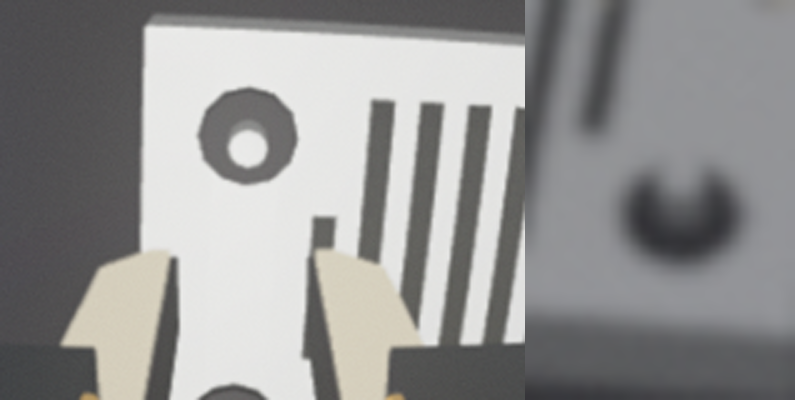

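The wrist crop shows the flange flat on the cover with the pin standing at (248,148). I'll close the fingers and press the pin.

Call:
{"method": "play_rows", "body": {
  "moves": [
    [0.1,0,0,0],
    [0.1,0,0,0],
    [0,0,0.15,0],
    [0,0,0.14,0],
    [0,0,0,0],
    [0,0,0,0],
    [0,0,0,0]
  ],
  "hand": 0
}}

```text
time: 23.82
position: [0.5259, 0.0122, 0.1175]
tcp_rot: [180.0, -0.0, 90.0]
contact_force: [-0.5, -0.6, -0.3]
width: 0.0008
finger_force: 0.0
```

Call:
{"method": "play_rows", "body": {
  "moves": [
    [0,0,0.02,0],
    [0,0,0.02,0],
    [0,0,0,0],
    [0,0,0,0]
  ]
}}

```text
time: 24.32
position: [0.5256, 0.0123, 0.1132]
tcp_rot: [180.0, -0.0, 90.0]
contact_force: [-0.0, 0.2, 0.1]
width: 0.0006
finger_force: 0.0
```

Call:
{"method": "play_rows", "body": {
  "moves": [
    [0,0,0.02,0],
    [0,0,0.01,0],
    [0,0,0,0],
    [0,0,0,0]
  ]
}}

```text
time: 24.82
position: [0.5255, 0.0124, 0.1103]
tcp_rot: [-180.0, -0.0, 90.0]
contact_force: [-0.7, -0.3, 0.9]
width: 0.0005
finger_force: 0.6
```

Call:
{"method": "play_rows", "body": {
  "moves": [
    [0,0,0.01,0],
    [0,0,0.01,0],
    [0,0,0,0],
    [0,0,0,0]
  ]
}}

```text
time: 25.32
position: [0.5254, 0.0129, 0.1091]
tcp_rot: [180.0, -0.0, 90.0]
contact_force: [-2.1, 0.1, 8.3]
width: 0.0006
finger_force: 4.0
```

Call:
{"method": "play_rows", "body": {
  "moves": [
    [0,0,0.01,0],
    [0,0,0.01,0],
    [0,0,0,0],
    [0,0,0,0]
  ]
}}

```text
time: 25.82
position: [0.5254, 0.0131, 0.1076]
tcp_rot: [180.0, -0.0, 90.0]
contact_force: [-4.2, 0.7, 11.2]
width: 0.0005
finger_force: 5.7
```

Pin is moving (about 12 N). Continuing.

Call:
{"method": "play_rows", "body": {
  "moves": [
    [0,0,0.01,0],
    [0,0,0.01,0],
    [0,0,0.01,0],
    [0,0,0,0],
    [0,0,0,0]
  ]
}}

```text
time: 26.45
position: [0.5254, 0.0131, 0.1046]
tcp_rot: [180.0, -0.0, 90.0]
contact_force: [-3.5, 1.5, 11.7]
width: 0.0005
finger_force: 5.7
```

Call:
{"method": "play_rows", "body": {
  "moves": [
    [0,0,0.01,0],
    [0,0,0.01,0],
    [0,0,0,0],
    [0,0,0,0]
  ]
}}

```text
time: 26.95
position: [0.5254, 0.0131, 0.1026]
tcp_rot: [180.0, -0.0, 90.0]
contact_force: [-3.7, 1.1, 11.6]
width: 0.0005
finger_force: 5.7
```

Call:
{"method": "play_rows", "body": {
  "moves": [
    [0,0,0.01,0],
    [0,0,0,0],
    [0,0,0,0]
  ]
}}

```text
time: 27.32
position: [0.5254, 0.013, 0.1016]
tcp_rot: [180.0, -0.0, 90.0]
contact_force: [-4.1, 0.6, 12.2]
width: 0.0004
finger_force: 5.8
```

Call:
{"method": "play_rows", "body": {
  "moves": [
    [0,0,0.01,0],
    [0,0,0,0],
    [0,0,0,0]
  ]
}}

```text
time: 27.7
position: [0.5254, 0.013, 0.1007]
tcp_rot: [180.0, -0.0, 90.0]
contact_force: [-4.4, 0.1, 11.1]
width: 0.0008
finger_force: 5.8
```

Call:
{"method": "play_rows", "body": {
  "moves": [
    [0,0,0.005,0],
    [0,0,0,0],
    [0,0,0,0]
  ]
}}

```text
time: 28.08
position: [0.5254, 0.013, 0.1002]
tcp_rot: [180.0, -0.0, 90.0]
contact_force: [-3.2, 1.9, 12.1]
width: 0.0006
finger_force: 5.8
```

Call:
{"method": "play_rows", "body": {
  "moves": [
    [0,0,0.005,0],
    [0,0,0,0],
    [0,0,0,0]
  ]
}}

```text
time: 28.45
position: [0.5254, 0.0131, 0.0998]
tcp_rot: [180.0, -0.0, 90.0]
contact_force: [-5.0, 1.2, 12.6]
width: 0.0004
finger_force: 6.4
```

Call:
{"method": "play_rows", "body": {
  "moves": [
    [0,0,0.005,0],
    [0,0,0,0],
    [0,0,0,0]
  ]
}}

```text
time: 28.82
position: [0.5254, 0.0132, 0.0995]
tcp_rot: [180.0, -0.0, 90.0]
contact_force: [-4.7, 1.0, 14.4]
width: 0.0009
finger_force: 7.1
```

Call:
{"method": "play_rows", "body": {
  "moves": [
    [0,0,0.005,0],
    [0,0,0,0],
    [0,0,0,0]
  ]
}}

```text
time: 29.2
position: [0.5254, 0.0133, 0.0993]
tcp_rot: [180.0, -0.0, 90.0]
contact_force: [-4.7, 0.7, 16.1]
width: 0.0002
finger_force: 7.9
```

Call:
{"method": "play_rows", "body": {
  "moves": [
    [0,0,0.005,0],
    [0,0,0,0],
    [0,0,0,0]
  ]
}}

```text
time: 29.58
position: [0.5254, 0.0134, 0.099]
tcp_rot: [180.0, -0.0, 90.1]
contact_force: [-6.0, 0.1, 16.6]
width: 0.0005
finger_force: 8.6
```

Past 12 N the force rises without the pin moving: it's at the hard stop. One more small nudge, then I'll retreat and look.

Call:
{"method": "play_rows", "body": {
  "moves": [
    [0,0,0.006,0],
    [0,0,0,0],
    [0,0,0,0]
  ]
}}

```text
time: 29.95
position: [0.5254, 0.0135, 0.0987]
tcp_rot: [180.0, -0.0, 90.1]
contact_force: [-6.1, 2.1, 19.5]
width: 0.0007
finger_force: 9.5
```

Call:
{"method": "play_rows", "body": {
  "moves": [
    [0,0,-0.02,0],
    [0,0,-0.05,0],
    [0,0,-0.2,0],
    [-0.1,0,-0.2,0],
    [-0.1,0,0,0],
    [0,0,0,0],
    [0,0,0,0],
    [0,0,0,0]
  ]
}}

```text
time: 30.95
position: [0.5252, -0.0072, 0.1425]
tcp_rot: [-179.9, -0.0, 90.1]
contact_force: [0.1, 0.2, -0.1]
width: 0.0005
finger_force: 0.0
```

```bash
python3 - <<'E'
from h import *
p=find('wrist',['rivet','pin_top']);q=imaging.camera('side')
u,v=313,235
A=cv2.resize(p['image'][180:340,220:430,::-1],(525,400),interpolation=cv2.INTER_CUBIC)
B=cv2.resize(q['image'][v-20:v+20,u-14:u+13,::-1],(270,400),interpolation=cv2.INTER_CUBIC)
cv2.imwrite('pics/w7.png',np.hstack([A,B]))
s=bot.get_state();print(s['position'],s['contact_force'],s['time'])
E
```

```text
wrist rivet [0.5269 0.0114 0.0983] 0.8
wrist pin_top [0.5283 0.0135 0.1008] 0.68
[ 0.52551292 -0.00741332  0.14292096] [0.12902186 0.47878815 0.18008877] 31.15
```

View pics/w7.png

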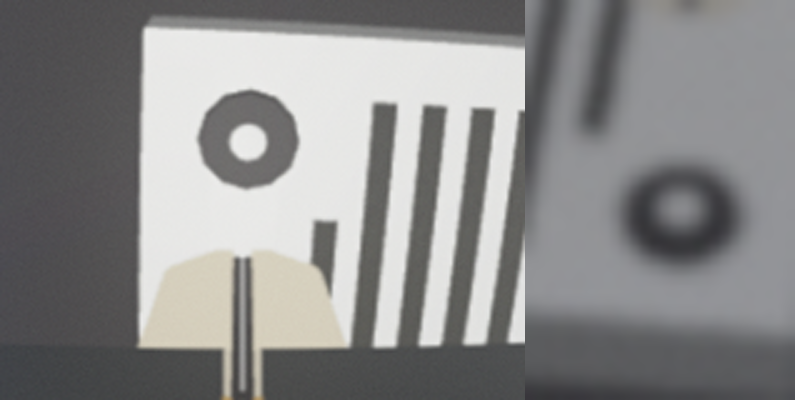

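The pin at (248,141) now sits flush and centred in the flat flange, like the set rivets, and the gripper is clear. Handing in.

```bash
python3 -c "
from rig import bot
print(bot.hand_in())"
```

```text
the job is handed in; nothing more can be done
None
```

The rivet is seated flat in the empty hole and its pin is pushed flush (about 20 N at most). The gripper is clear, and I handed the job in at about 31 s; no verdict came back.

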